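Gauge the bore of a candle holder

ROBOT

A 7-joint arm with a two-finger parallel gripper is mounted at the origin on the work surface. World frame = base frame: x ahead of the robot, y to its left, z up, the work surface at z = 0. Lengths are in mm, angles in rad, forces in N, time in s.
With the tool pointing down it reaches from about 425 to 950 mm from the base axis. Payload 4.7 kg.
Tool frame: the origin (TCP) lies on the centre line of the jaws, within the pads' length; the fingertips stand 19 mm ahead of it and the grasp point (between the pads) is the TCP; z points along the fingers, y is the line along which they close (so a half turn about z gives the same grasp; the last joint's range is limited). The gripper opens to 85 mm and grips with 20 to 120 N. Pads are 22 mm wide; open, the fingers measure 114 mm over their backs; the gripper's body (76 mm by 85 mm) begins 54 mm behind the grasp point. The pads swing forward as they close: fully open they stand 13 mm farther back than shut.
Start: joints at [1.198, 0.469, -0.049, 1.532, 0.024, 1.141, -0.082], TCP at [227.566, -635.5, 250.335] pointing down, gripper open.
Joint ranges: [-2.59, 2.59], [-0.33, 1.99], [-1.39, 1.29], [0.1, 2.45], [-1.04, 4.18], [0.21, 1.99], [-2.66, 2.66]. Speed limits (rad/s): [2.57, 2.57, 3.14, 3.14, 3.14, 3.14, 3.14].

INTERFACE

Orientations are given as a unit quaternion [w, x, y, z].
In Python, from bench import sensors, snapshot, calibration, arm gives the robot as it stands.
- The arm moves only by the tool apply_moves, never from a script. Its argument "motion" is a list of rows, each a list of 7 numbers: the shift along the tool's x, y, z in units of 200 mm (1.0 is 200 mm), then the turn, a rotation vector about the tool's x, y, z in units of 60 degrees (1.0 is 60 degrees), then the gripper command: -1 is shut, 1 is fully open, values between are in proportion. In form: [[tx, ty, tz, ax, ay, az, jaw], ...]. A call has 1 to 20 rows; each row is the pose to reach, as a shift and turn from the pose commanded when the call began, along the tool's axes at that moment; what a row does not reach only later rows make up. A row lasts 1/12 s, in which the tool goes at most 41.7 mm and 7.16 degrees, less where a joint would pass 70% of its speed; a pose out of reach is approached as far as the arm can. A call with a number of a shift or a turn outside -1 to 1 is refused whole. A call with a gripper value outside its range is refused whole. The fingers move at their own pace and stop on an object; "newtons" is the grip in N (left out, the last holds). Time passes only in rows, so rows that repeat a pose let the fingers close. It gives the time, the measured TCP pose, the force, the opening and the grip force at its end, in the units of the state.
- sensors.sense(): the state, without advancing time (a new reading comes with each control period).
- snapshot(name): name is "scene" or "top"; returns the picture (384x512x3 uint8, red, green, blue); there is no depth.
- calibration(name): a dict with "camera_matrix" (3x3 intrinsics, pixels), "rvec" (rotation vector, rad) and "tvec" (3), from world to camera coordinates, as OpenCV has them. Camera axes: x right, y down, z forward; pixel columns grow to the right and rows downward; lengths in mm; the calibration is good to about 2 mm. A picture is of the moment at which its call begins. calibration takes no time and is no camera call.
- arm.close_job(): hands the job in; it is judged then, once.
The state is a dict: "time": time; "qpos": joint angles; "dq": joint speeds; "joint_torque": joint torques, N m; "tcp_pos": TCP position; "tcp_rot": TCP orientation; "ft_force": force on the tool from outside, world axes, zero at the start; "moment": the same for the moment, N m; "finger_gap": finger opening in mm; "grasp_force": force on a finger pad.
Only numpy, scipy, OpenCV 4.12 (cv2) and the standard library are available. Lean on these libraries where they do the work, as an engineer would, in place of code of your own. Each camera call takes 0.05 s, during which the arm holds its last target. There are 200 camera calls.

TASK

Take the depth gauge out of its rack by its orange handle and lower its rod upright into the bore of the wooden candle-holder block in the grey jig until it truly bottoms out; the brass stop rides up the rod as it goes in. Lean on it there with about 12 N for a good second, never with more than 25 N, then ease off and let go so that the gauge stays standing in the bore with the stop resting flat on the wood, ready to be read. Leave the candle, the jar and the gift box alone.

Things in the scene. Friction and masses are not known exactly. Their poses are not given: they have to be found in the camera images.
- blank: Beech candle-holder block 85 x 85 x 70 mm, fixed in a jig (grey base 125 x 125 x 10 mm, green stops). Origin: centre of the jig's underside, on the table, z up; the block's top is 80 mm above it. In the middle of the top one upright blind bore, 21 mm diameter, 2 mm chamfer, hard bottom. Its depth differs from piece to piece, 28 to 52 mm, and is not known beforehand.
- bore_mouth (a point): Centre of the bore's mouth, level with the block's top face; z up.
- rack: Fixed rack: blue base 110 x 100 mm, two blue cheeks and an aluminium plate 90 x 90 x 10 mm, its top 105 mm above the table, with a 47 mm round hole in the middle in which the gauge hangs; gauge and stop lift straight up through it. Origin: centre of its underside, under the hole, on the table.
- gauge: Loose upright depth gauge, 0.22 kg, hung in the rack by its black flange (56 mm diameter, 10 mm thick). Origin: centre of the flange's underside; z up. Square orange handle 26 x 26 mm, sides along x and y, 10 to 70 mm above the origin. Below: a black centring cone (44 to 38 mm, 8 mm long) and the steel rod (18 mm diameter, 3 mm chamfer at its end). The handle is sprung, see rod_tip.
- grip (a point): Middle of the orange handle of the gauge, 42 mm above the gauge's origin; axes as the gauge.
- rod_tip (a point): Centre of the rod's flat lower end, z up; 85 mm below the gauge's origin. When pressed harder than 6 N the rod yields up into the handle against a spring, 4 N per mm more, at most 8 mm, then hard. Ease off before letting go, or the handle hops.
- stop_face (a point): Centre of the underside of the brass stop, a collar 40 mm in diameter and 12 mm thick around the rod; z up.
- stop (a joint): Height of the stop on the rod (m): its underside is 10 mm + this value above the rod's tip; range 0 to 0.050, starts at 0.002 to 0.014. Held by friction: about 5 N slide it, and it stays where pushed (the gauge's weight alone does not move it). With the rod bottomed and the stop on the wood it shows the bore's depth.
- candle: Bystander: blue candle on a round foot, 68 mm diameter, 87 mm high, loose. Origin: centre of its underside.
- jar: Bystander: amber jar with white lid, 64 mm diameter, 80 mm high, loose. Origin: centre of its underside.
- giftbox: Bystander: kraft gift box with pale lid, 64 x 64 x 65 mm, loose. Origin: centre of its underside.

How it is judged (in metres and radians):
On the way, in this order (a step that is already met when the one before it is completed fails the run):
1. the gauge has been lifted clear of the rack, its rod tip more than 85 mm above the table (height (world z) of rod_tip above 0.085 m and contact force between gauge and rack below 0.05 N), for 0.1 s.
2. the rod stands bottomed in the bore, upright, stop on the wood, and its tip is pressed on the bottom of the bore with more than 3 N (on top of the 5 N that the stop takes) for 0.7 s (horizontal distance between rod_tip and bore_mouth below 0.004 m and z of rod_tip in the frame of bore_mouth below -0.025 m and z of stop_face in the frame of bore_mouth below 0.0025 m and angle between gauge's own z axis and vertical below 0.1 rad and contact force between gauge and bore_bottom above 3 N), for 0.7 s.
At the end, for the whole second after the job is handed in: The gauge stands released and at rest in the bore: rod tip within 4 mm of the bore's axis and more than 25 mm below the mouth, upright within 0.1 rad, the stop's underside within 2.5 mm of the block's top face (horizontal distance between rod_tip and bore_mouth below 0.004 m and z of rod_tip in the frame of bore_mouth below -0.025 m and z of stop_face in the frame of bore_mouth between -0.0025 and 0.0025 m and angle between gauge's own z axis and vertical below 0.1 rad and linear speed of gauge below 0.02 m/s); the robot touches nothing.
It fails at once if gauge pressed on the block with more than 25 N (contact force between gauge and blank above 25 N).
It fails at once if candle, jar or gift box moved by more than 15 mm (distance of any of candle, jar, giftbox from where it was at the start of the episode above 0.015 m).
It also fails if it takes over 51 s, if anything falls off the work surface, if the arm or the gripper's body presses on something with over 40 N, if the wrist force passes 120 N, or if a joint passes its speed limit or range.

## Working session

There is one attempt and no reset: what is moved stays moved. The work goes in short steps, Python scripts to look and compute and a tool call to move; the robot and the scene stay as the last step left them, time stands still between calls to the robot, and variables do not carry over. Pictures are saved under pics/ and viewed, at most 10 in all, crops included, and the job is handed in when it is done.

Besides the shell and the picture viewer there is one more tool, called after ">>>" as name(argument=value, ...), one argument or row to a line, values as JSON. apply_moves: Moves the arm, as the interface text tells. Its arguments: {"type":"object","properties":{"motion":{"type":"array","items":{"type":"array","items":{"type":"number","minimum":-1,"maximum":1}}},"newtons":{"type":"number"}},"required":["motion"]}

```bash
mkdir -p pics; ls; python3 - <<'E'
from bench import sensors, snapshot, calibration
import cv2
for n in ("scene","top"):
    im=snapshot(n); cv2.imwrite(f"pics/{n}0.png",im[:,:,::-1]); c=calibration(n); print(n,c)
s=sensors.sense(); print(s)
E
```

```text
pics
scene {'camera_matrix': array([[355.67240282,   0.        , 254.13305151],
       [  0.        , 355.67240282, 196.50468903],
       [  0.        ,   0.        ,   1.        ]]), 'rvec': array([ 1.17239532,  2.15022217, -1.1578971 ]), 'tvec': array([ 349.5083212 , -199.20300027, 1196.40553022])}
top {'camera_matrix': array([[454.53075785,   0.        , 261.7708084 ],
       [  0.        , 454.53075785, 195.31636119],
       [  0.        ,   0.        ,   1.        ]]), 'rvec': array([ 2.17990304, -2.04045583,  0.20926104]), 'tvec': array([-42.10397926, 603.04977531, 923.74864413])}
{'time': 0.1, 'qpos': array([ 1.19813753,  0.46938465, -0.04858986,  1.53355696,  0.02408648,
        1.14100173, -0.08230431]), 'dq': array([ 0.00067285,  0.0004421 , -0.00088618, -0.00406684,  0.00070139,
        0.00030823,  0.00053888]), 'joint_torque': array([ 4.40341701e-04, -5.11516106e+01, -4.69882542e-02, -2.38391769e+01,
        1.08482328e-02,  4.32258195e-03,  3.82012945e-05]), 'tcp_pos': array([ 227.3460113 , -635.04795655,  249.35763142]), 'tcp_rot': array([-8.65168811e-04,  9.85263473e-01,  1.71041253e-01, -1.76015944e-04]), 'ft_force': array([-0.61472721,  0.17017018, -0.03528154]), 'moment': array([0.0154879 , 0.03453558, 0.02516071]), 'grasp_force': 0.0, 'finger_gap': 85.52788384236587}
```

View pics/scene0.png

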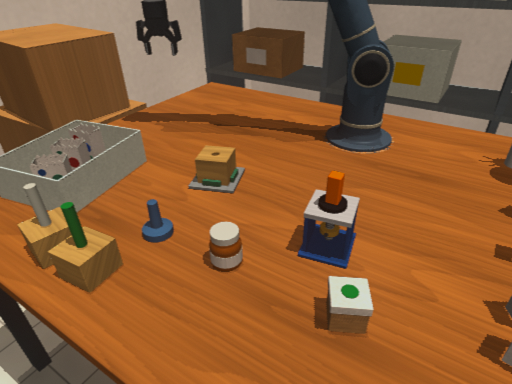

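View pics/top0.png

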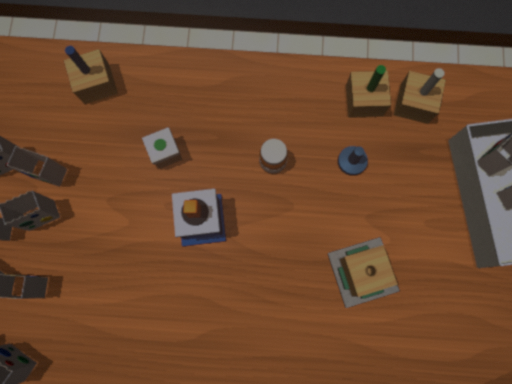

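Scene view: orange handle at about (335,188), rack plate (331,207), block with its bore (215,155), jar (226,245), candle (155,222) and gift box (349,300). Top view: handle (190,207), rack plate (196,213), bore (371,271), jar (274,153), candle (352,160), box (161,147).

```bash
cat > h.py <<'E'
import cv2, numpy as np
from bench import calibration
def ray(n,uv):
    c=calibration(n);K=c["camera_matrix"];R=cv2.Rodrigues(c["rvec"])[0]
    return -R.T@c["tvec"], R.T@np.linalg.inv(K)@np.array([*uv,1.])
def onz(n,uv,z):
    o,d=ray(n,uv); return o+d*(z-o[2])/d[2]
def meet(uv1,uv2):
    o1,d1=ray("scene",uv1);o2,d2=ray("top",uv2)
    t=np.linalg.lstsq(np.c_[d1,-d2],o2-o1,rcond=None)[0]
    a,b=o1+t[0]*d1,o2+t[1]*d2
    return (a+b)/2,np.linalg.norm(a-b)
def pix(n,p):
    c=calibration(n); return cv2.projectPoints(np.float64([p]),c["rvec"],c["tvec"],c["camera_matrix"],None)[0].ravel()
E
python3 - <<'E'
from h import *
np.set_printoptions(precision=1,suppress=True)
for n in("scene","top"): print(n,ray(n,(0,0))[0])
t=cv2.imread("pics/top0.png"); s=cv2.imread("pics/scene0.png")
def crop(im,x,y,w,h,k): return cv2.resize(im[y:y+h,x:x+w],None,fx=k,fy=k,interpolation=cv2.INTER_CUBIC)
a=crop(t,160,175,80,80,5); b=crop(t,322,230,80,80,5)
c=crop(s,290,165,80,80,5)[:300]; 
d=crop(s,180,135,80,80,5)[:300]
cv2.imwrite("pics/tops.png",np.hstack([a,b])); cv2.imwrite("pics/scs.png",np.hstack([c,d]))
hs=cv2.cvtColor(t,cv2.COLOR_BGR2HSV)
print(hs[207,190],hs[199,190],hs[213,188],hs[271,371],hs[262,380],hs[200,178],hs[214,204])
E
```

```text
scene [1107.6  324.2  511.2]
top [ 405.4  -14.9 1026.7]
[ 19 177 137] [  7  71 111] [ 12 180  85] [ 16 142  81] [ 20 121 139] [129  12 143] [ 5 81 41]
```

View pics/tops.png

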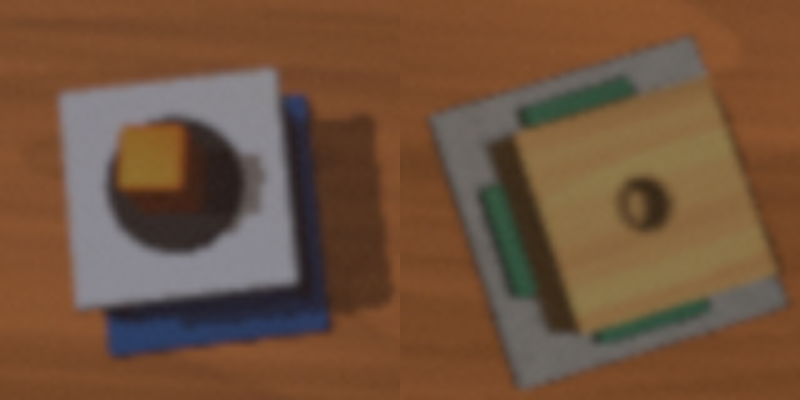

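View pics/scs.png

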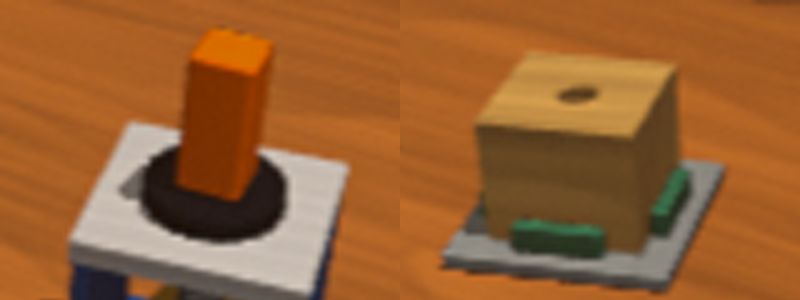

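Crops: in the top view the handle's top face centres at about (190.3,206.6) with the flange around (195,212), and the plate is turned by a few degrees. The bore is at about (451,271)-80, i.e. (370.6,270.6), in the block's top, which is turned by about 17°. The scene crop shows the handle's top at about (336,175) and the bore at about (215.5,154).

```bash
python3 - <<'E'
from h import *
np.set_printoptions(precision=2,suppress=True)
k=5
def big(n): return cv2.resize(cv2.imread(f"pics/{n}0.png"),None,fx=k,fy=k,interpolation=cv2.INTER_CUBIC)
def src(p): return (np.asarray(p,float)+.5)/k-.5
def blob(m,seed):
    m=cv2.morphologyEx(m,cv2.MORPH_OPEN,np.ones((5,5)))
    cs=cv2.findContours(m,cv2.RETR_EXTERNAL,cv2.CHAIN_APPROX_NONE)[0]
    cs=[c for c in cs if cv2.pointPolygonTest(c,tuple(np.float64(seed)*k),False)>=0]
    return max(cs,key=cv2.contourArea)
def lift(n,c,z): return np.array([onz(n,p,z)[:2] for p in src(c[:,0])],np.float32)
def rep(name,n,c,z):
    w=lift(n,c,z); r=cv2.minAreaRect(w); 
    M=cv2.moments(w.reshape(-1,1,2)); print(name,n,"rect c",np.array(r[0]),"size",np.array(r[1]),"ang",round(r[2],1),"centroid",np.array([M['m10'],M['m01']])/M['m00'])
    return w
T=cv2.cvtColor(big("top"),cv2.COLOR_BGR2HSV);S=cv2.cvtColor(big("scene"),cv2.COLOR_BGR2HSV)
rep("handle","top",blob(cv2.inRange(T,(10,130,105),(28,255,255)),(190,206)),175)
rep("plate","top",blob(cv2.inRange(T,(0,0,90),(179,50,255)),(178,200)),105)
rep("block","top",blob(cv2.inRange(T,(14,80,100),(30,160,255)),(358,260)),80)
rep("jig","top",blob(cv2.inRange(T,(0,0,55),(179,75,120)),(335,260)) ,10) if 0 else None
# bore by darkness within block
for n,im,(u,v),r in(("top",T,(370.6,270.6),9),("scene",S,(215.5,154),7)):
    m=np.zeros(im.shape[:2],np.uint8); cv2.circle(m,(int(u*k),int(v*k)),r*k,255,-1)
    V=im[:,:,2]; ref=np.median(V[m>0]); d=((V<ref*.85)&(m>0)).astype(np.uint8)*255
    cs=cv2.findContours(d,cv2.RETR_EXTERNAL,cv2.CHAIN_APPROX_NONE)[0]; c=max(cs,key=cv2.contourArea)
    c=cv2.convexHull(c); print(n,"bore ell",cv2.fitEllipse(c)); rep("bore",n,c,80)
# scene handle top face centre by corners (crop px ->src)
q=np.array([[190,57],[213,29],[273,40],[263,74]])
q=(q+.5)/5-.5+[290,165]; print("scene handle top",np.array([onz("scene",p,175)[:2] for p in q]),np.mean([onz("scene",p,175)[:2] for p in q],0))
# jig corners
q=(np.array([[30,115],[292,36],[388,305],[122,388]])+.5)/5-.5+[322,230]
w=np.array([onz("top",p,10)[:2] for p in q]); print("jig",w,w.mean(0))
# bystanders
for nm,p,z in(("jar",(274,150),80),("candle",(352,161),15),("box",(160,146),65)): print(nm,onz("top",p,z)[:2])
E
```

```text
Traceback (most recent call last):
  File "h.py", line 7, in onz
    o,d=ray(n,uv); return o+d*(z-o[2])/d[2]
        ~~~^^^^^^
  File "h.py", line 4, in ray
    c=calibration(n);K=c["camera_matrix"];R=cv2.Rodrigues(c["rvec"])[0]
ValueError: time passes only in moves, steps and waits
```

```bash
sed -i 's/^from bench import calibration/from bench import calibration as _c\nfrom functools import lru_cache\ncalibration=lru_cache(None)(_c)/' h.py; cat > meas.py <<'E'
from h import *
np.set_printoptions(precision=2,suppress=True)
k=5
def big(n): return cv2.resize(cv2.imread(f"pics/{n}0.png"),None,fx=k,fy=k,interpolation=cv2.INTER_CUBIC)
def src(p): return (np.asarray(p,float)+.5)/k-.5
def blob(m,seed):
    m=cv2.morphologyEx(m,cv2.MORPH_OPEN,np.ones((5,5)))
    cs=cv2.findContours(m,cv2.RETR_EXTERNAL,cv2.CHAIN_APPROX_NONE)[0]
    cs=[c for c in cs if cv2.pointPolygonTest(c,tuple(np.float64(seed)*k),False)>=0]
    return max(cs,key=cv2.contourArea)
def lift(n,c,z): return np.array([onz(n,p,z)[:2] for p in src(c[:,0])],np.float32)
def rep(name,n,c,z):
    w=lift(n,c,z); r=cv2.minAreaRect(w)
    M=cv2.moments(w.reshape(-1,1,2)); print(name,n,"rect c",np.array(r[0]),"size",np.array(r[1]),"ang",round(r[2],1),"centroid",np.array([M['m10'],M['m01']])/M['m00'])
T=cv2.cvtColor(big("top"),cv2.COLOR_BGR2HSV);S=cv2.cvtColor(big("scene"),cv2.COLOR_BGR2HSV)
rep("handle","top",blob(cv2.inRange(T,(10,130,105),(28,255,255)),(190,206)),175)
rep("plate","top",blob(cv2.inRange(T,(0,0,90),(179,50,255)),(178,200)),105)
rep("block","top",blob(cv2.inRange(T,(14,80,100),(30,160,255)),(358,260)),80)
for n,im,(u,v),r in(("top",T,(370.6,270.6),9),("scene",S,(215.5,154),7)):
    m=np.zeros(im.shape[:2],np.uint8); cv2.circle(m,(int(u*k),int(v*k)),r*k,255,-1)
    V=im[:,:,2]; ref=np.median(V[m>0]); d=((V<ref*.85)&(m>0)).astype(np.uint8)*255
    c=max(cv2.findContours(d,cv2.RETR_EXTERNAL,cv2.CHAIN_APPROX_NONE)[0],key=cv2.contourArea)
    rep("bore",n,cv2.convexHull(c),80)
q=np.array([[190,57],[213,29],[273,40],[263,74]])/5+[290,165]-.4
w=np.array([onz("scene",p,175)[:2] for p in q]); print("scene handle top",w,w.mean(0))
q=np.array([[30,115],[292,36],[388,305],[122,388]])/5+[322,230]-.4
w=np.array([onz("top",p,10)[:2] for p in q]); print("jig",w,w.mean(0))
q=np.array([[475,125],[525,52],[678,66],[637,137]])/5+[100,135]-.4
w=np.array([onz("scene",p,80)[:2] for p in q]); print("block scene",w,w.mean(0))
for nm,p,z in(("jar",(274,150),80),("candle",(352,161),15),("box",(160,146),65)): print(nm,onz("top",p,z)[:2])
E
python3 meas.py
```

```text
handle top rect c [547.74  33.17] size [1050.34  665.48] ang 89.9 centroid [571.83  22.48]
plate top rect c [551.4  131.63] size [90.96 90.77] ang 10.7 centroid [551.42 131.59]
block top rect c [ 458.98 -236.81] size [86.18 87.65] ang 20.4 centroid [ 458.7 -236.7]
bore top rect c [ 457.99 -236.26] size [22.34 22.18] ang 3.8 centroid [ 458.16 -236.14]
bore scene rect c [ 462.44 -235.45] size [19.99 23.12] ang 69.4 centroid [ 462.32 -235.63]
scene handle top [[568.67 121.9 ]
 [545.2  120.88]
 [541.29 143.01]
 [566.1  149.04]] [555.32 133.71]
jig [[ 494.92 -156.35]
 [ 537.92 -272.3 ]
 [ 422.48 -315.84]
 [ 379.46 -200.6 ]] [ 458.69 -236.27]
block scene [[ 517.79 -259.28]
 [ 437.99 -292.75]
 [ 408.15 -209.44]
 [ 484.57 -179.75]] [ 462.13 -235.31]
jar [702.77 -22.32]
candle [ 708.66 -204.16]
box [700.03 229.51]
```

```bash
cat > m2.py <<'E'
from meas import *
print('---')
x0,y0=175*k,190*k
P=T[y0:220*k,x0:205*k]
for v in (95,105,115,125):
    m=cv2.inRange(P,(14,150,v),(28,255,255))
    c=max(cv2.findContours(m,cv2.RETR_EXTERNAL,cv2.CHAIN_APPROX_NONE)[0],key=cv2.contourArea)
    rep(f"handle{v}","top",c+np.array([x0,y0]),175)
m=cv2.inRange(T[:,:,2],0,70)[y0-25:245*k,x0:218*k]
c=max(cv2.findContours(m,cv2.RETR_EXTERNAL,cv2.CHAIN_APPROX_NONE)[0],key=cv2.contourArea)
rep("flange+","top",cv2.convexHull(c)+np.array([x0,y0-25]),115)
from bench import sensors
from scipy.spatial.transform import Rotation as Ro
s=sensors.sense(); print(Ro.from_quat(s["tcp_rot"],scalar_first=True).as_matrix(), s["tcp_pos"])
E
python3 m2.py | sed -n '/---/,$p'
```

```text
---
handle95 top rect c [550.98 132.  ] size [23.99 24.74] ang 3.8 centroid [550.62 131.92]
handle105 top rect c [550.9  132.03] size [24.08 24.31] ang 5.8 centroid [550.67 131.87]
handle115 top rect c [551.38 131.83] size [23.22 23.62] ang 3.8 centroid [550.99 131.69]
handle125 top rect c [551.56 131.93] size [22.84 22.51] ang 3.8 centroid [551.34 131.63]
flange+ top rect c [547.18 127.42] size [43.85 53.05] ang 43.7 centroid [548.69 128.31]
[[ 0.94  0.34 -0.  ]
 [ 0.34 -0.94  0.  ]
 [-0.   -0.   -1.  ]] [ 227.35 -635.05  249.36]
```

>>> apply_moves(
  motion=[
    [0.15,-0.16,0,0,0,0,1],
    [0.3,-0.33,0,0,0,0,1],
    [0.45,-0.5,0,0,0,0,1],
    [0.6,-0.66,0,0,0,0,1],
    [0.75,-0.83,0,0,0,0,1],
    [0.9,-1,0,0,0,0,1],
    [0.92,-1,0,0,0,0,1],
  ],
)

```text
time: 0.68
tcp_pos: [334.8, -379.8, 250.0]
tcp_rot: [-0.001, 0.985, 0.174, 0.0]
ft_force: [0.5, 0.6, -0.2]
finger_gap: 85.6
grasp_force: 0.0
```

>>> apply_moves(
  motion=[
    [0.15,-0.16,0,0,0,0,1],
    [0.3,-0.33,0,0,0,0,1],
    [0.45,-0.5,0,0,0,0,1],
    [0.6,-0.66,0,0,0,0,1],
    [0.75,-0.83,0,0,0,0,1],
    [0.9,-1,0,0,0,0,1],
    [0.92,-1,0,0,0,0,1],
  ],
)

```text
time: 1.27
tcp_pos: [440.0, -129.6, 250.4]
tcp_rot: [-0.001, 0.985, 0.174, 0.0]
ft_force: [0.4, 0.6, -1.2]
finger_gap: 85.5
grasp_force: 0.0
```

>>> apply_moves(
  motion=[
    [0.15,-0.16,0,0,0,-0.1,1],
    [0.3,-0.33,0,0,0,-0.2,1],
    [0.45,-0.5,0,0,0,-0.3,1],
    [0.6,-0.66,0,0,0,-0.4,1],
    [0.75,-0.83,0,0,0,-0.5,1],
    [0.9,-1,0,0,0,-0.6,1],
    [0.92,-1,0,0,0,-0.7,1],
    [0.92,-1,0,0,0,-0.8,1],
    [0.92,-1,0,0,0,-0.9,1],
    [0.92,-1,0,0,0,-1,1],
    [0.92,-1,0,0,0,-1,1],
  ],
)

```text
time: 2.18
tcp_pos: [544.7, 115.5, 249.7]
tcp_rot: [-0.0, 0.767, 0.642, -0.0]
ft_force: [-0.5, -0.5, -0.3]
finger_gap: 85.4
grasp_force: 0.0
```

```bash
cat > go.py <<'E'
import sys,numpy as np
from bench import sensors
from scipy.spatial.transform import Rotation as Ro
np.set_printoptions(precision=3,suppress=True)
def go(x,y,z,head=None,level=True):
    s=sensors.sense();p=s["tcp_pos"];R=Ro.from_quat(s["tcp_rot"],scalar_first=True)
    print("t",s["time"],"q",s["qpos"],"p",p,"F",s["ft_force"],"gap",s["finger_gap"],"g",s["grasp_force"])
    m=R.as_matrix();h=np.degrees(np.arctan2(m[1,0],m[0,0]))
    print("head",h,"tilt z",m[:,2])
    hh=np.radians(h if head is None else head);c,d=np.cos(hh),np.sin(hh)
    G=Ro.from_matrix(np.array([[c,d,0],[d,-c,0],[0,0,-1]]))
    print("row",R.inv().apply(np.array([x,y,z])-p)/200,(R.inv()*G).as_rotvec()/np.radians(60))
if __name__=="__main__":
    a=[float(v) for v in sys.argv[1:]]; go(*a)
E
python3 go.py 552 132.3 230 95
```

```text
t 2.1833 q [ 0.253  0.354 -0.681  1.788  0.248  1.087 -0.692] p [544.749 115.515 249.672] F [-0.462 -0.465 -0.341] gap 85.35396716111927 g 0.0
head 79.81501725572679 tilt z [-0.001  0.    -1.   ]
row [0.089 0.021 0.098] [-0.001 -0.    -0.253]
```

>>> apply_moves(
  motion=[
    [0.04,0.01,0.05,0,0,-0.1,1],
    [0.09,0.02,0.1,0,0,-0.2,1],
    [0.09,0.02,0.1,0,0,-0.25,1],
    [0.09,0.02,0.1,0,0,-0.25,1],
    [0.09,0.02,0.2,0,0,-0.25,1],
    [0.09,0.02,0.3,0,0,-0.25,1],
    [0.09,0.02,0.4,0,0,-0.25,1],
    [0.09,0.02,0.5,0,0,-0.25,1],
    [0.09,0.02,0.5,0,0,-0.25,1],
    [0.09,0.02,0.5,0,0,-0.25,1],
  ],
)

```text
time: 3.02
tcp_pos: [551.8, 131.9, 149.9]
tcp_rot: [-0.0, 0.678, 0.735, -0.001]
ft_force: [-0.7, 0.1, 0.8]
finger_gap: 85.6
grasp_force: 0.0
```

```bash
python3 go.py 552 132.3 149 95; python3 - <<'E'
from bench import snapshot
import cv2,numpy as np
a=snapshot("scene")[110:270,260:410]; b=snapshot("top")[140:300,120:270]
cv2.imwrite("pics/g1.png",cv2.resize(np.hstack([a,b]),None,fx=2.6,fy=2.6,interpolation=2)[:,:,::-1])
E
```

```text
t 3.0167 q [ 0.206  0.495 -0.68   1.864  0.385  0.919 -0.575] p [551.806 131.912 149.937] F [-0.671  0.054  0.785] gap 85.60480198016276 g 0.0
head 94.55366091440892 tilt z [-0.002 -0.001 -1.   ]
row [0.002 0.001 0.005] [-0.002  0.001 -0.007]
```

View pics/g1.png

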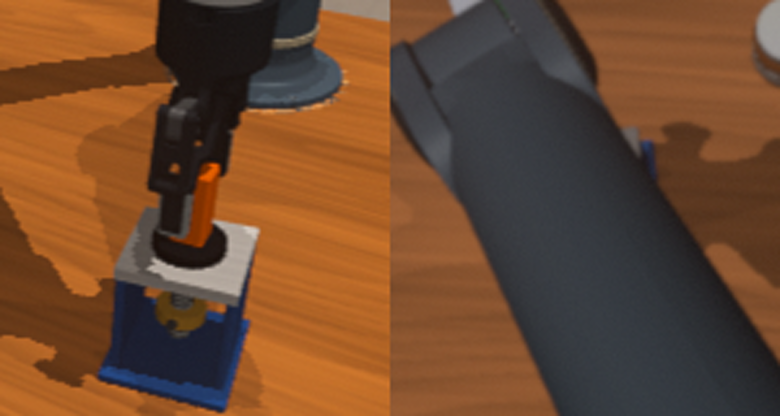

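The fingers straddle the orange handle (left crop, handle at about (200,205)). The top camera's view is blocked by the arm. Closing.

>>> apply_moves(
  motion=[
    [0,0,0,0,0,0,0.3],
    [0,0,0,0,0,0,-0.2],
    [0,0,0,0,0,0,-0.5],
    [0,0,0,0,0,0,-1],
    [0,0,0,0,0,0,-1],
    [0,0,0,0,0,0,-1],
    [0,0,0,0,0,0,-1],
    [0,0,0,0,0,0,-1],
    [0,0,0,0,0,0,-1],
    [0,0,0,0,0,0,-1],
  ],
  newtons=60,
)

```text
time: 3.95
tcp_pos: [552.7, 132.5, 150.8]
tcp_rot: [0.0, 0.678, 0.735, 0.0]
ft_force: [1.1, -0.2, 5.2]
finger_gap: 24.9
grasp_force: 61.5
```

>>> apply_moves(
  motion=[
    [0,0,-0.05,0,0,0,-1],
    [0,0,-0.1,0,0,0,-1],
    [0,0,-0.17,0,0,0,-1],
    [0,0,-0.25,0,0,0,-1],
    [0,0,-0.33,0,0,0,-1],
    [0,0,-0.41,0,0,0,-1],
    [0,0,-0.48,0,0,0,-1],
    [0,0,-0.53,0,0,0,-1],
    [0,0,-0.55,0,0,0,-1],
    [0,0,-0.55,0,0,0,-1],
    [0,0,-0.55,0,0,0,-1],
  ],
)

```text
time: 4.87
tcp_pos: [551.7, 132.2, 259.8]
tcp_rot: [-0.0, 0.678, 0.735, -0.001]
ft_force: [0.5, -0.3, -1.6]
finger_gap: 25.3
grasp_force: 60.7
```

```bash
python3 go.py 460.3 -236 260 95; python3 - <<'E'
from bench import snapshot
import cv2
a=snapshot("scene"); cv2.imwrite("pics/lift.png",a[:,:,::-1])
cv2.imwrite("pics/liftc.png",cv2.resize(a[100:260,260:410],None,fx=3.5,fy=3.5,interpolation=2)[:,:,::-1])
E
```

```text
t 4.8667 q [ 0.263  0.377 -0.739  1.751  0.278  1.123 -0.481] p [551.71 132.22 259.78] F [ 0.501 -0.305 -1.637] gap 25.27183800696616 g 60.72399973869324
head 94.69782419442716 tilt z [-0.001 -0.    -1.   ]
row [-1.797 -0.606  0.   ] [-0.001  0.    -0.005]
```

View pics/liftc.png

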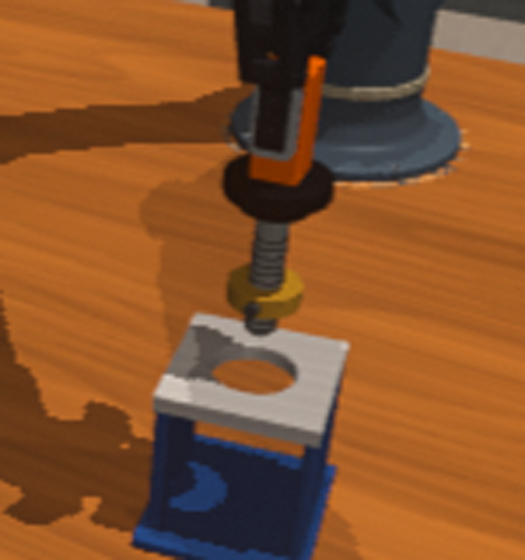

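Gauge lifted clear: flange at crop (278,188), brass stop (265,293), rod tip about (262,328), plate hole (255,372), that is tip about (334.9,193.5) in full pixels. Checking its tilt.

```bash
python3 - <<'E'
from h import *
np.set_printoptions(precision=2,suppress=True)
for z in (129,133,214,219,214+10): print(z,pix("scene",(551.7,132.2,z)),pix("scene",(555.3,133.7,z)))
im=cv2.imread("pics/lift.png"); h=cv2.cvtColor(im,cv2.COLOR_BGR2HSV)
# rows of the rod: mid and width by contrast with the table (low saturation)
for v in range(160,197):
    row=h[v,315:355]; 
    idx=np.where(row[:,1]<130)[0]+315
    print(v,idx.min() if len(idx) else None, idx.max() if len(idx) else None, idx.mean() if len(idx) else None)
f=(np.array([[225,190],[333,185],[278,155],[275,220]])+.5)/3.5-.5+[260,100]; print(f)
print("hole",onz("scene",(332.9,206.3),105))
E
```

```text
129 [333.91 194.16] [333.9  195.27]
133 [334.13 192.42] [334.12 193.53]
214 [338.91 154.64] [338.92 155.65]
219 [339.22 152.14] [339.24 153.13]
224 [339.54 149.6 ] [339.56 150.59]
160 342 342 342.0
161 344 345 344.5
162 334 334 334.0
163 334 341 337.5
164 333 341 337.0
165 333 341 337.0
166 333 341 337.0
167 333 341 337.0
168 333 341 337.0
169 333 341 337.0
170 333 341 337.0
171 332 340 336.0
172 333 340 336.5
173 332 340 336.0
174 332 340 336.0
175 332 340 336.0
176 332 340 336.0
177 332 340 336.0
178 331 340 335.5
179 332 340 336.0
180 332 339 335.5
181 332 339 335.5
182 334 338 336.0
183 None None None
184 None None None
185 None None None
186 None None None
187 330 333 331.5
188 330 333 331.5
189 316 332 325.2
190 315 332 321.90909090909093
191 315 337 326.0
192 315 337 326.0
193 315 338 326.5
194 315 342 328.5
195 315 347 331.0
196 315 353 334.0
[[323.93 153.93]
 [354.79 152.5 ]
 [339.07 143.93]
 [338.21 162.5 ]]
hole [557.55 135.27 105.  ]
```

>>> apply_moves(
  motion=[
    [-0.1,-0.03,0,0,0,0,-1],
    [-0.25,-0.08,0,0,0,0,-1],
    [-0.42,-0.14,0,0,0,0,-1],
    [-0.6,-0.2,0,0,0,0,-1],
    [-0.75,-0.25,0,0,0,0,-1],
    [-0.9,-0.3,0,0,0,0,-1],
    [-0.9,-0.3,0,0,0,0,-1],
  ],
)

```text
time: 5.5
tcp_pos: [504.9, -59.9, 258.6]
tcp_rot: [-0.0, 0.682, 0.732, -0.003]
ft_force: [-0.1, -0.7, -2.8]
finger_gap: 25.6
grasp_force: 60.6
```

>>> apply_moves(
  motion=[
    [-0.1,-0.03,0,0,0,0,-1],
    [-0.25,-0.08,0,0,0,0,-1],
    [-0.42,-0.14,0,0,0,0,-1],
    [-0.6,-0.2,0,0,0,0,-1],
    [-0.75,-0.25,0,0,0,0,-1],
    [-0.85,-0.28,0,0,0,0,-1],
    [-0.9,-0.3,0,0,0,0,-1],
    [-0.9,-0.3,0,0,0,0,-1],
    [-0.9,-0.3,0,0,0,0,-1],
    [-0.9,-0.3,0,0,0,0,-1],
  ],
)

```text
time: 6.33
tcp_pos: [462.7, -233.8, 260.2]
tcp_rot: [-0.0, 0.676, 0.737, 0.0]
ft_force: [0.4, 0.8, -1.9]
finger_gap: 25.3
grasp_force: 60.6
```

```bash
python3 go.py 460.3 -236 225
```

```text
t 6.3333 q [ 0.901  0.26  -0.611  1.862  0.168  1.071  0.31 ] p [ 462.714 -233.798  260.177] F [ 0.444  0.842 -1.906] gap 25.27708077025653 g 60.642499923706055
head 94.88603672052382 tilt z [ 0.     0.001 -1.   ]
row [-0.01  -0.013  0.176] [ 0.    -0.001 -0.   ]
```

>>> apply_moves(
  motion=[
    [-0.01,-0.01,0.06,0,0,0,-1],
    [-0.01,-0.01,0.12,0,0,0,-1],
    [-0.01,-0.01,0.17,0,0,0,-1],
    [-0.01,-0.01,0.17,0,0,0,-1],
    [-0.01,-0.01,0.17,0,0,0,-1],
    [-0.01,-0.01,0.17,0,0,0,-1],
  ],
)

```text
time: 6.83
tcp_pos: [460.7, -237.9, 226.5]
tcp_rot: [0.0, 0.677, 0.736, 0.0]
ft_force: [0.2, 0.3, -0.4]
finger_gap: 25.4
grasp_force: 60.5
```

```bash
python3 go.py 460.3 -236 225; python3 - <<'E'
from bench import snapshot
import cv2,numpy as np
S=snapshot("scene");T=snapshot("top")
cv2.imwrite("pics/s_h.png",S[:,:,::-1]);cv2.imwrite("pics/t_h.png",T[:,:,::-1])
a=S[110:190,175:255]; b=T[230:310,330:410]
cv2.imwrite("pics/hov.png",cv2.resize(np.hstack([a,b]),None,fx=5,fy=5,interpolation=2)[:,:,::-1])
E
```

```text
t 6.8333 q [ 0.893  0.296 -0.6    1.903  0.196  1.001  0.29 ] p [ 460.67  -237.927  226.493] F [ 0.21   0.295 -0.357] gap 25.435744546982097 g 60.52400350570679
head 94.74399199197498 tilt z [ 0.  0. -1.]
row [ 0.01  -0.001  0.007] [ 0. -0. -0.]
```

View pics/hov.png

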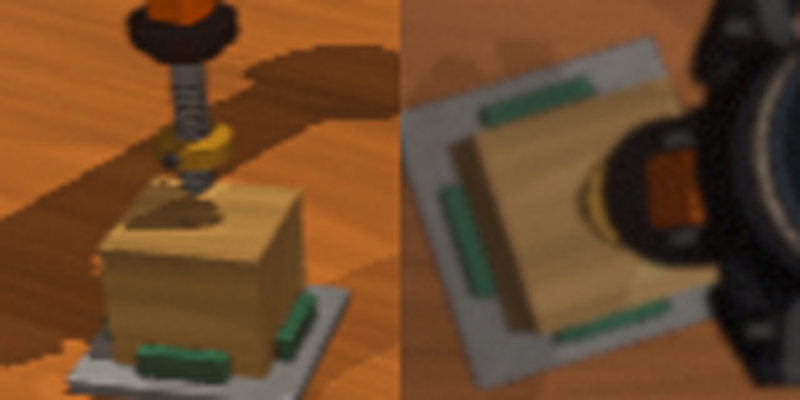

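Scene crop: the rod (axis about (190,70) to (200,190)) hangs above the block with its tip at about (200,197), near the mouth at (205,222). Top crop: black flange disc centred at about (667,190), brass arc to its left at (598,200). Next I fit the flange rim and rod axis for the offset relative to the bore.

```bash
cat > fl.py <<'E'
from h import *
from scipy.optimize import least_squares
np.set_printoptions(precision=2,suppress=True)
from bench import sensors
def rim(n,im,c,angs,z,r,rmin,rmax):
    g=cv2.GaussianBlur(im.max(2).astype(np.float32),(0,0),.6)
    rr=np.arange(rmin,rmax,.1);P=[]
    for a in np.radians(angs):
        mx=np.float32(c[0]+rr*np.cos(a))[None];my=np.float32(c[1]+rr*np.sin(a))[None]
        p=cv2.remap(g,mx,my,cv2.INTER_LINEAR)[0]; i=np.argmax(np.gradient(p)); P.append(onz(n,(mx[0,i],my[0,i]),z)[:2])
    P=np.array(P)
    s=least_squares(lambda q:np.hypot(*(P-q).T)-r,P.mean(0),loss="soft_l1")
    return s.x,np.abs(s.fun).mean()
def rod(im,v0,v1,u0,u1):  # centre of the rod per row, by edges
    g=cv2.GaussianBlur(im,(0,0),.5).astype(np.float32); d=np.abs(np.gradient(g[:,:,2]-g[:,:,0],axis=1))
    pts=[]
    for v in range(v0,v1):
        m=(u0+u1)//2; a=u0+np.argmax(d[v,u0:m]); b=m+np.argmax(d[v,m:u1]); pts.append((v,(a+b)/2,b-a))
    return np.array(pts)
if __name__=="__main__":
    S=cv2.imread("pics/s_h.png");T=cv2.imread("pics/t_h.png")
    p=sensors.sense()["tcp_pos"]; z=p[2]-45.8
    print("tcp",p)
    for zz in (z,):
        print("top",rim("top",T,(383.2,267.8),range(115,250,5),zz,28,8,16),"bore 458.2 -236.2")
        print("scene",rim("scene",S,(211.8,117),[*range(5,60,5),*range(120,176,5)],zz,28,4,14),"bore 462.3 -235.6")
    q=rod(S,124,134,203,222); print(q.T)
    l=np.polyfit(q[:,0],q[:,1],1); 
    v=pix("scene",(462.3,-235.6,80)); print("bore px",v,"rod axis there",np.polyval(l,v[1]), "mid", np.polyval(l,129))
    for zz in(100,130,150,165): w=pix("scene",(462.3,-235.6,zz)); print(zz,w,np.polyval(l,w[1])-w[0])
E
python3 fl.py
```

```text
tcp [ 460.78 -238.26  226.91]
top (array([ 456.96, -189.71]), np.float64(5.687648790990802)) bore 458.2 -236.2
scene (array([ 467.11, -233.51]), np.float64(2.82874816890691)) bore 462.3 -235.6
[[124.  125.  126.  127.  128.  129.  130.  131.  132.  133. ]
 [212.  212.5 212.5 212.5 212.5 212.5 212.5 212.5 212.5 212.5]
 [  8.    7.    7.    7.    7.    7.    7.    7.    7.    7. ]]
bore px [215.25 153.33] rod axis there 213.12712701190443 mid 212.4636363636363
100 [214.63 146.49] -1.6904840329025035
130 [213.67 135.93] -1.0205191759770287
150 [213.01 128.67] -0.56007791365721
165 [212.51 123.11] -0.20720936126940614
```

```bash
python3 - <<'E'
from fl import *
S=cv2.imread("pics/s_h.png");T=cv2.imread("pics/t_h.png")
z=180.9
print(pix("top",(459,-237,z)),pix("scene",(463,-236,z)))
def edge(n,im,c,angs,lo,hi,off):
    g=cv2.GaussianBlur(im.max(2).astype(np.float32),(0,0),.6); C=np.array(c); P=[];N=[]
    for a in np.radians(angs):
        # predicted rim pixel for world angle a, scan along world radius
        rr=np.arange(lo,hi,.25); uv=np.array([pix(n,(C[0]+r*np.cos(a),C[1]+r*np.sin(a),z)) for r in rr]).astype(np.float32)
        p=cv2.remap(g,uv[None,:,0],uv[None,:,1],cv2.INTER_LINEAR)[0]; i=np.argmax(np.gradient(p)); P.append(C[:2]+rr[i]*np.array([np.cos(a),np.sin(a)])); N.append(rr[i])
    P=np.array(P); s=least_squares(lambda q:np.hypot(*(P-q).T)-28,C[:2],loss="soft_l1")
    print(n,s.x,np.abs(s.fun).mean(),np.array(N))
# top: image left = +y world ; scene: near side = toward camera (+x,+y)
edge("top",T,(459,-237),range(30,151,6),20,36,0)
bear=int(np.degrees(np.arctan2(324+236,1107-462)));print(bear)
edge("scene",S,(463,-236),[*range(bear-80,bear-20,6),*range(bear+20,bear+81,6)],20,36,0)
E
```

```text
[383.92 267.74] [211.66 117.15]
top [ 458.35 -239.49] 0.3898649388897913 [26.75 25.5  25.75 25.25 25.75 25.75 26.5  26.   25.   25.   25.   24.75
 25.75 26.   26.5  26.25 25.5  26.5  27.25 27.   27.25]
40
scene [ 462.57 -237.2 ] 2.3121120727999713 [26.25 25.75 26.   27.   26.5  26.5  30.   27.25 28.25 32.75 34.5  32.25
 28.5  27.25 26.25 24.   24.5  24.25 26.25 26.   23.75]
```

>>> apply_moves(
  motion=[
    [0.012,0,0,0,0,0,-1],
    [0.012,0,0.02,0,0,0,-1],
    [0.012,0,0.04,0,0,0,-1],
    [0.012,0,0.055,0,0,0,-1],
    [0.012,0,0.065,0,0,0,-1],
    [0.012,0,0.075,0,0,0,-1],
    [0.012,0,0.085,0,0,0,-1],
    [0.012,0,0.09,0,0,0,-1],
    [0.012,0,0.09,0,0,0,-1],
    [0.012,0,0.09,0,0,0,-1],
    [0.012,0,0.09,0,0,0,-1],
  ],
)

```text
time: 7.85
tcp_pos: [460.2, -236.0, 208.5]
tcp_rot: [0.0, 0.678, 0.735, 0.0]
ft_force: [-0.7, 0.7, -1.8]
finger_gap: 25.5
grasp_force: 60.7
```

>>> apply_moves(
  motion=[
    [0,0,0.008,0,0,0,-1],
    [0,0,0.015,0,0,0,-1],
    [0,0,0.022,0,0,0,-1],
    [0,0,0.03,0,0,0,-1],
    [0,0,0.035,0,0,0,-1],
    [0,0,0.04,0,0,0,-1],
    [0,0,0.04,0,0,0,-1],
    [0,0,0.04,0,0,0,-1],
  ],
)

```text
time: 8.52
tcp_pos: [460.0, -235.9, 200.3]
tcp_rot: [-0.0, 0.678, 0.735, 0.0]
ft_force: [0.2, 0.2, -2.5]
finger_gap: 25.3
grasp_force: 60.7
```

>>> apply_moves(
  motion=[
    [0,0,0.01,0,0,0,-1],
    [0,0,0.02,0,0,0,-1],
    [0,0,0.03,0,0,0,-1],
    [0,0,0.04,0,0,0,-1],
    [0,0,0.05,0,0,0,-1],
    [0,0,0.06,0,0,0,-1],
    [0,0,0.065,0,0,0,-1],
    [0,0,0.065,0,0,0,-1],
    [0,0,0.065,0,0,0,-1],
  ],
)

```text
time: 9.27
tcp_pos: [460.1, -235.9, 187.4]
tcp_rot: [0.0, 0.678, 0.736, -0.0]
ft_force: [-1.9, 0.7, 2.3]
finger_gap: 25.4
grasp_force: 61.3
```

>>> apply_moves(
  motion=[
    [0,0,0.005,0,0,0,-1],
    [0,0,0.01,0,0,0,-1],
    [0,0,0.015,0,0,0,-1],
    [0,0,0.015,0,0,0,-1],
  ],
)

```text
time: 9.6
tcp_pos: [460.1, -236.0, 184.2]
tcp_rot: [0.0, 0.678, 0.735, 0.0]
ft_force: [-1.1, 0.6, 1.6]
finger_gap: 25.5
grasp_force: 61.3
```

>>> apply_moves(
  motion=[
    [0,0,0.005,0,0,0,-1],
    [0,0,0.01,0,0,0,-1],
    [0,0,0.015,0,0,0,-1],
    [0,0,0.015,0,0,0,-1],
  ],
)

```text
time: 9.93
tcp_pos: [460.1, -236.0, 181.1]
tcp_rot: [0.0, 0.678, 0.736, 0.0]
ft_force: [-1.7, 0.7, 1.4]
finger_gap: 25.2
grasp_force: 61.1
```

>>> apply_moves(
  motion=[
    [0,0,0.005,0,0,0,-1],
    [0,0,0.01,0,0,0,-1],
    [0,0,0.015,0,0,0,-1],
    [0,0,0.015,0,0,0,-1],
  ],
)

```text
time: 10.27
tcp_pos: [460.1, -236.0, 178.1]
tcp_rot: [0.0, 0.678, 0.735, 0.0]
ft_force: [-0.1, 0.6, 2.2]
finger_gap: 25.3
grasp_force: 61.1
```

>>> apply_moves(
  motion=[
    [0,0,0.005,0,0,0,-1],
    [0,0,0.01,0,0,0,-1],
    [0,0,0.015,0,0,0,-1],
    [0,0,0.015,0,0,0,-1],
  ],
)

```text
time: 10.6
tcp_pos: [460.1, -236.0, 175.1]
tcp_rot: [0.0, 0.678, 0.736, 0.0]
ft_force: [-0.3, -0.5, 1.0]
finger_gap: 25.5
grasp_force: 61.1
```

>>> apply_moves(
  motion=[
    [0,0,0.005,0,0,0,-1],
    [0,0,0.01,0,0,0,-1],
    [0,0,0.015,0,0,0,-1],
    [0,0,0.015,0,0,0,-1],
  ],
)

```text
time: 10.93
tcp_pos: [460.1, -235.9, 172.1]
tcp_rot: [0.0, 0.678, 0.736, 0.0]
ft_force: [-0.7, 1.9, 1.5]
finger_gap: 25.6
grasp_force: 61.1
```

>>> apply_moves(
  motion=[
    [0,0,0.005,0,0,0,-1],
    [0,0,0.01,0,0,0,-1],
    [0,0,0.015,0,0,0,-1],
    [0,0,0.015,0,0,0,-1],
  ],
)

```text
time: 11.27
tcp_pos: [460.1, -235.9, 169.1]
tcp_rot: [0.0, 0.677, 0.736, 0.0]
ft_force: [-0.5, 0.8, 2.3]
finger_gap: 25.5
grasp_force: 61.1
```

>>> apply_moves(
  motion=[
    [0,0,0.005,0,0,0,-1],
    [0,0,0.01,0,0,0,-1],
    [0,0,0.015,0,0,0,-1],
    [0,0,0.015,0,0,0,-1],
  ],
)

```text
time: 11.6
tcp_pos: [460.1, -236.0, 166.5]
tcp_rot: [0.0, 0.678, 0.736, -0.0]
ft_force: [-1.6, 0.4, 6.5]
finger_gap: 25.3
grasp_force: 61.7
```

>>> apply_moves(
  motion=[
    [0,0,0.003,0,0,0,-1],
    [0,0,0.005,0,0,0,-1],
    [0,0,0.005,0,0,0,-1],
    [0,0,0.005,0,0,0,-1],
  ],
)

```text
time: 11.93
tcp_pos: [460.2, -235.9, 166.0]
tcp_rot: [0.0, 0.678, 0.736, -0.0]
ft_force: [-2.0, 0.5, 8.3]
finger_gap: 25.0
grasp_force: 62.0
```

>>> apply_moves(
  motion=[
    [0,0,0.003,0,0,0,-1],
    [0,0,0.006,0,0,0,-1],
    [0,0,0.006,0,0,0,-1],
    [0,0,0.006,0,0,0,-1],
  ],
)

```text
time: 12.27
tcp_pos: [460.3, -236.0, 165.2]
tcp_rot: [0.0, 0.678, 0.736, -0.0]
ft_force: [-2.9, 1.2, 11.1]
finger_gap: 25.1
grasp_force: 62.4
```

>>> apply_moves(
  motion=[
    [0,0,0,0,0,0,-1],
    [0,0,0,0,0,0,-1],
    [0,0,0,0,0,0,-1],
    [0,0,0,0,0,0,-1],
    [0,0,0,0,0,0,-1],
    [0,0,0,0,0,0,-1],
    [0,0,0,0,0,0,-1],
    [0,0,0,0,0,0,-1],
    [0,0,0,0,0,0,-1],
    [0,0,0,0,0,0,-1],
    [0,0,0,0,0,0,-1],
    [0,0,0,0,0,0,-1],
    [0,0,0,0,0,0,-1],
    [0,0,0,0,0,0,-1],
    [0,0,0,0,0,0,-1],
    [0,0,0,0,0,0,-1],
  ],
)

```text
time: 13.6
tcp_pos: [460.2, -236.0, 165.3]
tcp_rot: [0.0, 0.678, 0.735, -0.0]
ft_force: [-2.7, 1.2, 11.8]
finger_gap: 25.4
grasp_force: 62.4
```

```bash
python3 go.py 460.3 -236 166 | head -1; python3 - <<'E'
from bench import snapshot
import cv2,numpy as np
S=snapshot("scene")[110:190,175:255];cv2.imwrite("pics/press.png",cv2.resize(S,None,fx=7,fy=7,interpolation=2)[:,:,::-1])
E
```

```text
t 13.6 q [ 0.859  0.369 -0.575  1.97   0.26   0.874  0.228] p [ 460.238 -235.995  165.25 ] F [-2.664  1.201 11.803] gap 25.418498664169125 g 62.35564827919006
```

View pics/press.png

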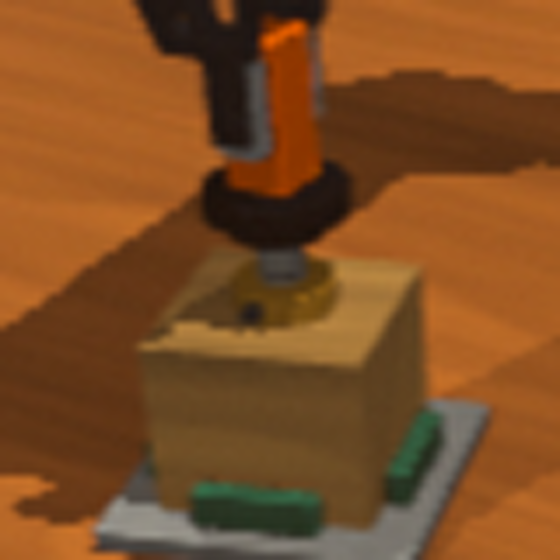

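Crop: the brass stop sits flat on the block at about (285,290), with the flange (277,205) above it, upright. A small lateral relief and slightly more push will confirm it's a true bottom and not a jam.

>>> apply_moves(
  motion=[
    [0,-0.002,0,0,0,0,-1],
    [0,-0.004,0.002,0,0,0,-1],
    [0,-0.004,0.003,0,0,0,-1],
    [0,-0.004,0.003,0,0,0,-1],
    [0,-0.004,0.003,0,0,0,-1],
    [0,-0.004,0.003,0,0,0,-1],
    [0,-0.004,0.003,0,0,0,-1],
    [0,-0.004,0.003,0,0,0,-1],
    [0,-0.004,0.003,0,0,0,-1],
    [0,-0.004,0.003,0,0,0,-1],
    [0,-0.004,0.003,0,0,0,-1],
    [0,-0.004,0.003,0,0,0,-1],
  ],
)

```text
time: 14.65
tcp_pos: [460.2, -236.0, 165.0]
tcp_rot: [0.001, 0.677, 0.736, 0.0]
ft_force: [-2.1, 0.9, 13.0]
finger_gap: 25.2
grasp_force: 62.5
```

>>> apply_moves(
  motion=[
    [0,0,-0.003,0,0,0,-1],
    [0,0,-0.006,0,0,0,-1],
    [0,0,-0.009,0,0,0,-1],
    [0,0,-0.012,0,0,0,-1],
    [0,0,-0.012,0,0,0,-1],
    [0,0,-0.012,0,0,0,-1],
  ],
)

```text
time: 15.15
tcp_pos: [460.0, -236.0, 166.6]
tcp_rot: [0.001, 0.677, 0.736, 0.0]
ft_force: [-0.3, 0.5, 5.7]
finger_gap: 25.5
grasp_force: 61.6
```

>>> apply_moves(
  motion=[
    [0,0,-0.002,0,0,0,-1],
    [0,0,-0.005,0,0,0,-1],
    [0,0,-0.005,0,0,0,-1],
    [0,0,-0.005,0,0,0,-1],
  ],
)

```text
time: 15.48
tcp_pos: [459.6, -236.0, 166.8]
tcp_rot: [0.0, 0.678, 0.736, 0.0]
ft_force: [0.8, 0.7, 2.0]
finger_gap: 25.5
grasp_force: 61.0
```

>>> apply_moves(
  motion=[
    [0,0,-0.002,0,0,0,-1],
    [0,0,-0.003,0,0,0,-1],
    [0,0,-0.003,0,0,0,-1],
    [0,0,-0.003,0,0,0,-1],
  ],
  newtons=20,
)

```text
time: 15.82
tcp_pos: [459.3, -236.0, 167.2]
tcp_rot: [0.0, 0.678, 0.736, 0.0]
ft_force: [2.8, -0.9, -3.3]
finger_gap: 24.9
grasp_force: 60.3
```

>>> apply_moves(
  motion=[
    [0,0.002,0.001,0,0,0,-1],
    [0,0.003,0.0015,0,0,0,-1],
    [0,0.003,0.0015,0,0,0,-1],
    [0,0.003,0.0015,0,0,0,-1],
  ],
  newtons=20,
)

```text
time: 16.15
tcp_pos: [459.5, -236.0, 167.1]
tcp_rot: [-0.0, 0.678, 0.735, -0.0]
ft_force: [-0.1, 0.0, -2.0]
finger_gap: 25.2
grasp_force: 60.7
```

>>> apply_moves(
  motion=[
    [0,0,0,0,0,0,-0.38],
    [0,0,0,0,0,0,-0.34],
    [0,0,0,0,0,0,-0.3],
    [0,0,0,0,0,0,-0.2],
    [0,0,0,0,0,0,0],
    [0,0,0,0,0,0,0.3],
    [0,0,0,0,0,0,0.6],
    [0,0,0,0,0,0,0.8],
    [0,0,0,0,0,0,0.8],
    [0,0,0,0,0,0,0.8],
    [0,0,0,0,0,0,0.8],
  ],
)

```text
time: 17.07
tcp_pos: [459.8, -236.0, 167.2]
tcp_rot: [0.0, 0.678, 0.735, -0.0]
ft_force: [-0.4, -0.7, -0.0]
finger_gap: 76.8
grasp_force: 0.0
```

Released; retreating straight up.

>>> apply_moves(
  motion=[
    [0,0,-0.05,0,0,0,0.8],
    [0,0,-0.1,0,0,0,0.8],
    [0,0,-0.2,0,0,0,0.8],
    [0,0,-0.3,0,0,0,0.8],
    [0,0,-0.45,0,0,0,0.8],
    [0,0,-0.6,0,0,0,0.8],
    [0,0,-0.6,0,0,0,0.8],
    [0,0,-0.6,0,0,0,0.8],
    [0,0,-0.6,0,0,0,0.8],
    [0,0,-0.6,0,0,0,0.8],
  ],
)

```text
time: 17.9
tcp_pos: [459.1, -235.8, 286.4]
tcp_rot: [-0.001, 0.678, 0.735, -0.0]
ft_force: [0.5, 0.6, -0.5]
finger_gap: 77.1
grasp_force: 0.0
```

```bash
python3 - <<'E'
from bench import snapshot
import cv2,numpy as np
S=snapshot("scene")[110:190,175:255];cv2.imwrite("pics/end.png",cv2.resize(S,None,fx=7,fy=7,interpolation=2)[:,:,::-1])
E
```

```text
(no output)
```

View pics/end.png

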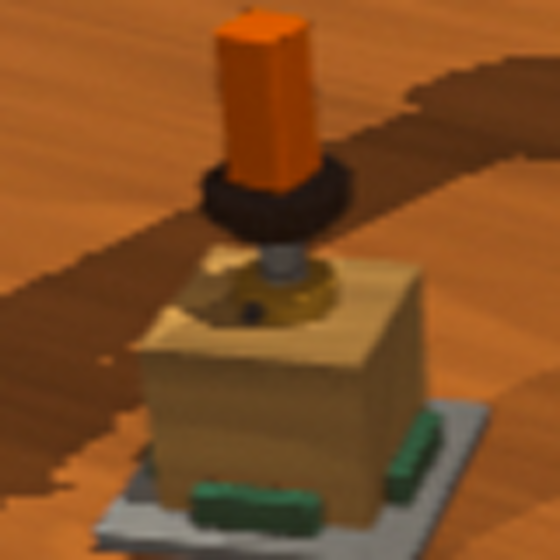

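The gauge stands upright and free: handle at (268,100), flange (277,205), stop still flat on the wood at (285,290), where it was under load. Handing in.

```bash
python3 -c "
from bench import arm
print(arm.close_job())"
```

```text
the job is handed in; nothing more can be done
None
```

The gauge stands released and upright in the bore (about 44 mm deep), stop flat on the wood, after bottoming out and being leaned on with about 13–15 N for over 2 s; the candle, jar and gift box were not touched, and the job is handed in (no verdict was returned).

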